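# Turn the sample row round

## Robot

A 6-joint arm with a two-finger parallel gripper is mounted at the origin on the work surface. World frame = base frame: x ahead of the robot, y to its left, z up, the work surface at z = 0. Lengths are in mm, angles in rad, forces in N, time in s.
With the tool pointing down it reaches from about 400 to 925 mm from the base axis. Payload 12.5 kg.
Tool frame: the origin (TCP) lies at the very end of the fingers, on their centre line; the grasp point (between the pads) lies 19 mm behind it; z points along the fingers, y is the line along which they close (so a half turn about z gives the same grasp; the last joint's range is limited). The gripper opens to 95 mm and grips with 3 to 60 N. Pads are 20 mm wide; open, the fingers measure 119 mm over their backs; the gripper's body (75 mm by 180 mm) begins 59 mm behind the grasp point.
Start: joints at [1.23, 0.491, 1.559, -0, 1.092, -0.106], TCP at [145.387, 607.873, 214.661] pointing down, gripper open.
Joint ranges: [-3.1, 3.1], [-0.84, 2.19], [0.05, 2.79], [-1.13, 4.28], [0.06, 2.93], [-2.69, 2.69]. Speed limits (rad/s): [2.22, 2.22, 2.79, 3.14, 3.14, 3.14].

## Interface

Orientations are given as [roll, pitch, yaw] about the fixed x, y, z axes, in that order (R = Rz(yaw) Ry(pitch) Rx(roll)).
In Python, from cell import env gives the robot as it stands.
- The arm moves only by the shell command python3 steer.py, which reads ROWS from standard input. ROWS is one flat JSON list of numbers that holds 1 to 5 rows one after another, with no inner brackets; each row has 5 numbers: dx, dy, dz in a scale on which 1.0 is 0.4 m, then a turn about the tool's z in shares of 2 rad (1.0 is 2 rad), then the opening from 0.0 (shut) to 1.0 (fully open); each row is the pose to reach, as a shift and turn from the pose commanded when the command began, along the tool's axes at that moment; what a row does not reach only later rows make up. A row lasts 1/12 s, in which the tool goes at most 41.7 mm and 0.125 rad, less where a joint would pass 70% of its speed; a pose out of reach is approached as far as the arm can. The fingers move at their own pace and stop on an object; the grip force is fixed at half the most. Time passes only in rows, so rows that do not move let the fingers close. It prints the time, the measured TCP pose, the force, the opening and the grip force at its end. A shift or turn number past 1, either way, is cut back to 1. Input that does not fit is refused with a message, and nothing moves.
- env.state(): the state, without advancing time (a new reading comes with each control period).
- env.read_camera(name): name is "scene" or "top" or "wrist"; returns (picture, depth): 384x512x3 uint8, red, green, blue; 384x512 float32, mm along the optical axis (not along the pixel's ray), 0 where there is no reading.
- env.camera_info(name): a dict with "vertical_fov" (degrees; the focal length in pixels is half the picture's height over the tangent of half this angle, whatever the lens; pixels are square), "cx", "cy" (the principal point, pixels), "origin" and "attitude" of the camera in the world. Camera axes: x right, y down, z forward; pixel columns grow to the right and rows downward; lengths in mm; the calibration is good to about 2 mm. A picture is of the moment at which its call begins: read the wrist's pose just before it. camera_info takes no time and is no camera call; for the wrist camera it gives the pose at the moment of the call.
- env.job_done(): hands the job in; it is judged then, once.
The state is a dict: "t": time; "joints": joint angles; "qvel": joint speeds; "tau": joint torques, N m; "eef_pos": TCP position; "tcp_rot": TCP orientation; "ft_force": force on the tool from outside, world axes, zero at the start; "moment": the same for the moment, N m; "opening": opening from 0.0 (shut) to 1.0 (fully open); "grip_force": force on a finger pad.
Only numpy, scipy, OpenCV 4.12 (cv2) and the standard library are available. Lean on these libraries where they do the work, as an engineer would, in place of code of your own. Each camera call takes 0.05 s, during which the arm holds its last target. There are 200 camera calls.

## Task

The black carry rack was filled from its purple end onwards, and the freshest samples, put in last, must be tested first: move the four sample pots to the white test rack in reverse order, so that the pot farthest from the carry rack's purple end goes next to the test rack's purple end, and so on down the row (the coloured tabs beside the carry rack show which pot stood where). Each pot must stand upright on the floor of its own compartment; keep the pots upright on the way and leave the thermometer and the phone where they are.

Things in the scene. Friction and masses are not known exactly. Their poses are not given: they have to be found in the camera images.
- carry_rack: Black carry rack, fixed, 266 x 74 mm: four open 54 x 54 mm compartments in a row along its x, centred at x = -96, -32, 32, 96 mm, y = 0; walls 10 mm thick, 26 mm high, floor 6 mm thick. A purple block, 40 mm high, 18 mm long, marks its -x end. Origin: centre of the underside, z up. A ledge 34 mm wide, 6 mm high along its +y side carries the tabs. Each compartment starts with one pot.
- test_rack: White test rack, fixed, 266 x 74 mm: four open 54 x 54 mm compartments in a row along its x, centred at x = -96, -32, 32, 96 mm, y = 0; walls 10 mm thick, 26 mm high, floor 6 mm thick. A purple block, 40 mm high, 18 mm long, marks its -x end. Origin: centre of the underside, z up. It is empty at the start.
- tab_red: Red flat tab, 36 x 26 x 4 mm, fixed on the carry rack's ledge beside the compartment in which the red pot starts (at the same x in the rack's frame, at y = +54 mm). It stays there and so records the original order. Origin: centre of its underside.
- tab_blue: Blue flat tab, 36 x 26 x 4 mm, fixed on the carry rack's ledge beside the compartment in which the blue pot starts (at the same x in the rack's frame, at y = +54 mm). It stays there and so records the original order. Origin: centre of its underside.
- tab_green: Green flat tab, 36 x 26 x 4 mm, fixed on the carry rack's ledge beside the compartment in which the green pot starts (at the same x in the rack's frame, at y = +54 mm). It stays there and so records the original order. Origin: centre of its underside.
- tab_yellow: Yellow flat tab, 36 x 26 x 4 mm, fixed on the carry rack's ledge beside the compartment in which the yellow pot starts (at the same x in the rack's frame, at y = +54 mm). It stays there and so records the original order. Origin: centre of its underside.
- pot_red: Sample pot with a red cap: upright white cylinder 34 mm in diameter, 62 mm high, topped by a cap 36 mm in diameter and 16 mm high (78 mm in all), about 60 g, loose; it can be gripped by the cap from above. Origin: centre of its underside; z up along its axis. It may start up to 3 mm off the compartment's centre.
- pot_blue: Sample pot with a blue cap: upright white cylinder 34 mm in diameter, 62 mm high, topped by a cap 36 mm in diameter and 16 mm high (78 mm in all), about 60 g, loose; it can be gripped by the cap from above. Origin: centre of its underside; z up along its axis. It may start up to 3 mm off the compartment's centre.
- pot_green: Sample pot with a green cap: upright white cylinder 34 mm in diameter, 62 mm high, topped by a cap 36 mm in diameter and 16 mm high (78 mm in all), about 60 g, loose; it can be gripped by the cap from above. Origin: centre of its underside; z up along its axis. It may start up to 3 mm off the compartment's centre.
- pot_yellow: Sample pot with a yellow cap: upright white cylinder 34 mm in diameter, 62 mm high, topped by a cap 36 mm in diameter and 16 mm high (78 mm in all), about 60 g, loose; it can be gripped by the cap from above. Origin: centre of its underside; z up along its axis. It may start up to 3 mm off the compartment's centre.
- thermometer: Bystander: white pistol-shaped forehead thermometer lying on its side, body 150 x 42 x 36 mm with a 45 x 85 x 36 mm head to its +y at its +x end, loose. Origin: on the desk under the centre of the 150 mm body.
- phone: Bystander: black phone lying flat, 150 x 74 x 9 mm, loose. Origin: centre of its underside.

How it is judged:
By the outcome, as a careful person would: the job done as asked, in the order asked, and still so for the second after the job is handed in, with the robot touching nothing.
It also fails if it takes over 106 s, if anything falls off the work surface, if the arm or the gripper's body presses on something with over 40 N, if the wrist force passes 120 N, or if a joint passes its speed limit or range.

## Working session

There is one attempt and no reset: what is moved stays moved. The work goes in short steps, Python scripts to look and compute and a shell command to move; the robot and the scene stay as the last step left them, time stands still between calls to the robot, and variables do not carry over. Pictures are saved under pics/ and viewed, at most 14 in all, crops included, and the job is handed in when it is done.

```bash
ls; mkdir -p pics
python3 - <<'E'
from cell import env
import cv2,numpy as np
for n in("top","scene"):
    p,d=env.read_camera(n); cv2.imwrite(f"pics/{n}0.png",p[:,:,::-1]); np.save(f"{n}0.npy",d)
    print(n,env.camera_info(n))
print(env.state())
E
```

```text
cell.py
pics
steer.py
top {'vertical_fov': 45.68988511025892, 'cx': 254.7452856457317, 'cy': 192.607476106862, 'origin': array([ 340.14303929,   11.76745098, 1363.20117519]), 'attitude': array([-2.99421523, -0.02652558, -1.57340393])}
scene {'vertical_fov': 55.67842016560835, 'cx': 257.2301197258969, 'cy': 192.99779925591517, 'origin': array([1079.5497867 ,  419.65017575,  849.5863524 ]), 'attitude': array([-2.41788704e+00,  1.37824881e-03,  2.20473135e+00])}
{'t': 0.1, 'joints': array([ 1.23041969e+00,  4.91500082e-01,  1.55937314e+00, -4.11515122e-06,
        1.09167694e+00, -1.05614928e-01]), 'qvel': array([ 2.49914427e-05, -1.21434809e-03, -2.34804091e-03,  2.82932266e-04,
        5.72106605e-04,  2.04471660e-04]), 'tau': array([ 2.18659952e-03, -6.13616395e+01, -2.58605701e+01,  6.93944888e-02,
        4.70037991e-02, -6.31475791e-05]), 'eef_pos': array([145.3024886 , 607.66847112, 214.12497201]), 'tcp_rot': array([-3.14064010e+00, -9.73093321e-05,  2.90683280e+00]), 'ft_force': array([-0.96819447,  0.04553208,  0.15342555]), 'moment': array([-0.00233743,  0.00644861, -0.04518717]), 'grip_force': 0.0, 'opening': 0.999950206133551}
```

View pics/top0.png

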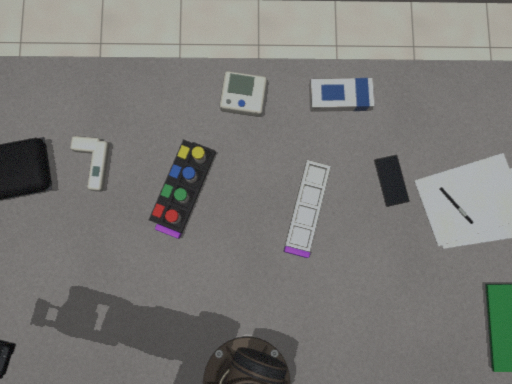

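View pics/scene0.png

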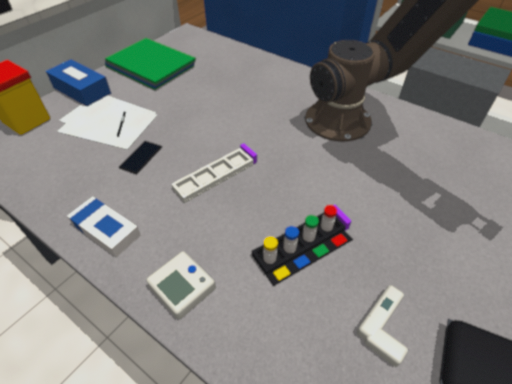

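Top view: the carry rack runs from its purple end at (168,231), with caps red (172,216), green (180,195), blue (189,174) and yellow (198,153). The tabs agree with that order. The white test rack spans (316,165) to its purple end at (298,252), and is empty. The scene view confirms the order. The test rack order from its purple end is therefore yellow, blue, green, red.

```bash
cat > h.py <<'E'
import numpy as np,cv2
from cell import env
from scipy.spatial.transform import Rotation as R
def cam(n):
    i=env.camera_info(n); return dict(f=192/np.tan(np.radians(i["vertical_fov"])/2),c=np.array([i["cx"],i["cy"]]),o=np.array(i["origin"]),R=R.from_euler("xyz",i["attitude"]).as_matrix())
def ray(c,uv):
    d=c["R"]@np.r_[(np.array(uv)-c["c"])/c["f"],1]; return d
def plane(c,uv,z):
    d=ray(c,uv); return c["o"]+d*(z-c["o"][2])/d[2]
def proj(c,P):
    q=c["R"].T@(np.array(P)-c["o"]); return c["c"]+c["f"]*q[:2]/q[2]
def tri(c1,u1,c2,u2):
    A=[];b=[]
    M=np.zeros((3,3));v=np.zeros(3)
    for c,u in((c1,u1),(c2,u2)):
        d=ray(c,u);d/=np.linalg.norm(d);P=np.eye(3)-np.outer(d,d);M+=P;v+=P@c["o"]
    X=np.linalg.solve(M,v);return X
H={"red":[(0,6),(174,180)],"yellow":[(24,34)],"green":[(50,80)],"blue":[(105,122)],"purple":[(132,155)]}
def blobs(img,col,amin=15,smin=130,vmin=70):
    h=cv2.cvtColor(img,cv2.COLOR_RGB2HSV);m=np.zeros(h.shape[:2],np.uint8)
    for a,b in H[col]: m|=cv2.inRange(h,(a,smin,vmin),(b,255,255))
    n,l,s,c=cv2.connectedComponentsWithStats(m)
    return [(int(s[i,4]),c[i].round(1),s[i,:4],l==i) for i in range(1,n) if s[i,4]>=amin]
E
python3 - <<'E'
from h import *
for n in("top","scene"):
    im=cv2.imread(f"pics/{n}0.png")[:,:,::-1].copy();d=np.load(n+"0.npy");c=cam(n)
    for k in H:
        for a,u,bb,m in blobs(im,k):
            z=np.median(d[m]); P=c["o"]+ray(c,u)*z
            print(n,k,a,u,bb,P.round(0))
E
```

```text
top red 117 [158.  210.1] [152 204  13  14] [488. 263.  10.]
top red 138 [171.1 215.2] [165 209  13  13] [466. 212.  84.]
top yellow 107 [183.2 151.7] [178 145  12  14] [666. 192.  10.]
top yellow 127 [197.6 152.1] [192 146  13  13] [647. 141.  84.]
top green 1832 [500.8 325.3] [487 284  25  87] [ 156. -722.   47.]
top blue 281 [361.9  92. ] [356  79  13  27] [ 846. -351.   45.]
top blue 265 [332.5  92.1] [322  86  22  14] [ 845. -261.   46.]
top blue 22 [241.1 102.9] [239 101   5   5] [807.  17.  49.]
top blue 105 [175.  170.9] [169 165  13  13] [607. 215.  11.]
top blue 124 [188.1 172.4] [182 167  13  12] [588. 167.  85.]
top purple 143 [167.6 230.6] [156 224  25  14] [425. 228.  40.]
top purple 126 [296.6 251.6] [285 247  25  10] [ 364. -144.   40.]
scene red 591 [11.  73.9] [ 0 60 30 31] [ 677. -902.  201.]
scene red 120 [329.6 210.8] [324 205  12  13] [471. 213.  84.]
scene red 154 [338.6 239.5] [330 233  18  14] [489. 263.  11.]
scene yellow 1736 [ 21.8 108. ] [ 0 80 49 54] [ 709. -879.   93.]
scene yellow 164 [270.6 242.7] [264 236  15  14] [650. 144.  84.]
scene yellow 187 [2
[... 270 characters left out ...]
2 250.1] [312 244  17  14] [549. 239.  12.]
scene blue 7255 [287.7  23.9] [205   0 171  66] [-609. -620.  -14.]
scene blue 568 [491.5  43.3] [469  32  43  24] [-642.  336.  143.]
scene blue 1473 [78.8 82.8] [47 60 63 45] [ 469. -906.   62.]
scene blue 284 [ 85.7 211.9] [ 71 200  32  28] [ 852. -350.   46.]
scene blue 294 [108.1 225.4] [ 95 216  27  20] [ 845. -260.   47.]
scene blue 150 [291.8 232.4] [285 226  15  14] [591. 169.  84.]
scene blue 165 [301.3 261.1] [293 254  18  15] [607. 216.  11.]
scene blue 32 [191.5 268.7] [189 266   6   6] [809.  17.  49.]
scene purple 100 [248.8 151.4] [241 144  15  19] [ 370. -138.   37.]
scene purple 152 [342.7 217.6] [334 205  17  24] [434. 242.  38.]
```

```bash
cat >> h.py <<'E'
def goto(x,y,z,yaw=None):
    """shift in tool axes (tool taken as pointing down) and turn"""
    s=env.state();r=R.from_euler("xyz",s["tcp_rot"]).as_matrix()
    d=r.T@(np.array([x,y,z])-s["eef_pos"]);t=0
    if yaw is not None: t=-(yaw-s["tcp_rot"][2]+np.pi)%(2*np.pi); t=(t+np.pi/2)%np.pi-np.pi/2 if 0 else t; t=-((yaw-s["tcp_rot"][2]+np.pi/2)%np.pi-np.pi/2)
    print("shift",d.round(1),"turn",round(t,3))
E
sed -i 's/t=-(yaw-s\["tcp_rot"\]\[2\]+np.pi)%(2\*np.pi); t=.* if 0 else t; //' h.py
python3 - <<'E'
from h import *
im=cv2.imread("pics/top0.png")[:,:,::-1].copy();c=cam("top")
h=cv2.cvtColor(im,cv2.COLOR_RGB2HSV)
m=cv2.inRange(h,(0,0,165),(180,60,255))
cs,_=cv2.findContours(m[150:260,270:345],cv2.RETR_EXTERNAL,cv2.CHAIN_APPROX_NONE)
k=max(cs,key=cv2.contourArea)+[[270,150]]
b=cv2.boxPoints(cv2.minAreaRect(k.astype(np.float32)))
W=np.array([plane(c,p,26)for p in b]);print(W.round(1),np.linalg.norm(np.roll(W,-1,0)-W,axis=1).round(1))
w=cam("wrist");s=env.state();r=R.from_euler("xyz",s["tcp_rot"]).as_matrix()
print("wrist in tool",r.T@(w["o"]-s["eef_pos"]),"\n",r.T@w["R"],w["f"])
goto(560,177,250,np.radians(158.4))
E
```

```text
[[ 383.9 -115.2   26. ]
 [ 637.8 -182.5   26. ]
 [ 620.5 -251.    26. ]
 [ 367.3 -181.8   26. ]] [262.6  70.7 262.5  68.7]
wrist in tool [ 7.75128721e+01 -1.22584210e-01 -1.70050745e+02] 
 [[ 2.37753366e-04 -9.62528994e-01 -2.71178683e-01]
 [ 9.99999912e-01  1.34761756e-04  3.98413497e-04]
 [-3.46940027e-04 -2.71178754e-01  9.62528941e-01]] 325.73339998276725
shift [-503.5 -322.4  -35.6] turn 0.142
```

The rows are not in the units I measure in: shifts go in shares of 0.4 m and turns go in shares of 2 rad. I convert before sending: -168 mm / 400 = -0.42, -107 mm / 400 = -0.2675.

```bash
echo '[-0.085, -0.0525, -0.0075, 0, 1, -0.17, -0.1075, -0.015, 0, 1, -0.2525, -0.16, -0.0225, 0, 1, -0.3375, -0.215, -0.025, 0, 1, -0.42, -0.2675, -0.03, 0, 1]' | python3 steer.py
echo '[-0.085, -0.0525, -0.0075, 0, 1, -0.17, -0.1075, -0.015, 0, 1, -0.2525, -0.16, -0.0225, 0, 1, -0.3375, -0.215, -0.025, 0, 1, -0.42, -0.2675, -0.03, 0, 1]' | python3 steer.py
echo '[-0.085, -0.0525, -0.0075, 0.015, 1, -0.17, -0.1075, -0.015, 0.03, 1, -0.2525, -0.16, -0.0225, 0.05, 1, -0.3375, -0.215, -0.025, 0.071, 1, -0.42, -0.2675, -0.03, 0.071, 1]' | python3 steer.py
echo '[0, 0, 0, 0, 1, 0, 0, 0, 0, 1]' | python3 steer.py
python3 - <<'E'
from h import *
c=cam("wrist");p,d=env.read_camera("wrist");cv2.imwrite("pics/w1.png",p[:,:,::-1]);t=cam("top"),cam("scene")
T=cv2.imread("pics/top0.png")[:,:,::-1].copy()
print(env.state()["eef_pos"],env.state()["tcp_rot"])
for k in H:
    for a,u,bb,m in blobs(p,k,60):
        P=c["o"]+ray(c,u)*np.median(d[m]); print(k,a,u,bb,P.round(1))
E
```

```text
t: 0.52
eef_pos: [284.7, 463.1, 226.5]
tcp_rot: [-3.141, -0.0, 2.907]
ft_force: [0.2, 0.5, 0.0]
opening: 0.998
grip_force: 0.0
t: 0.93
eef_pos: [423.4, 319.8, 238.6]
tcp_rot: [-3.141, -0.0, 2.907]
ft_force: [1.3, 1.4, 0.1]
opening: 0.999
grip_force: 0.0
t: 1.35
eef_pos: [561.9, 176.5, 250.5]
tcp_rot: [-3.141, -0.0, 2.762]
ft_force: [0.4, 0.5, 0.0]
opening: 1.001
grip_force: 0.0
t: 1.52
eef_pos: [561.7, 176.8, 249.9]
tcp_rot: [-3.141, -0.001, 2.762]
ft_force: [0.3, -0.4, -0.9]
opening: 1.0
grip_force: 0.0
[560.76974157 177.93846476 250.05998686] [-3.14119081e+00 -1.10932919e-03  2.76336426e+00]
red 1143 [253.7  70.2] [236  51  37  39] [464.1 212.3  84. ]
red 746 [300.8  76.8] [290  61  23  33] [486.2 263.2   9.8]
yellow 512 [295.9 227.1] [286 214  21  27] [665.  192.3   9.5]
yellow 584 [255.9 253.6] [241 238  31  29] [646.8 141.6  83.9]
blue 539 [297.3 181. ] [287 168  21  27] [605.2 215.9   9.7]
blue 823 [256.8 197.8] [241 181  32  34] [585.8 167.   83.7]
purple 659 [250.   33.2] [222  22  68  20] [424.6 223.4  39. ]
```

View pics/w1.png

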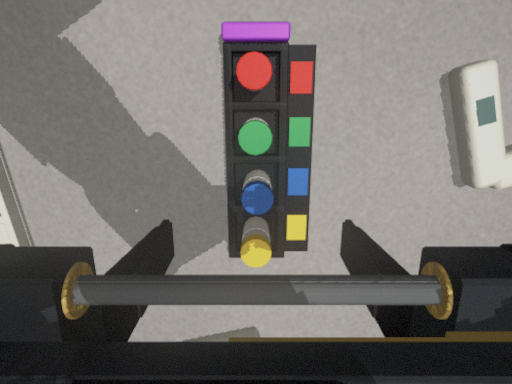

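The wrist view shows caps at red (254,71), green (255,137), blue (258,198) and yellow (256,253). Tabs are to the right in the same order, and the purple end is at the top (255,32). Next I'll triangulate the caps and tabs, then fly to the test rack.

```bash
sed -i 's/(50,80)/(50,90)/' h.py
python3 - <<'E'
from h import *
w=cam("wrist");t=cam("top");s=cam("scene")
I={n:cv2.imread(f"pics/{f}.png")[:,:,::-1].copy() for n,f in(("w","w1"),("t","top0"),("s","scene0"))}
C={"w":w,"t":t,"s":s}
ex={"red":(466,212),"green":(528,190),"blue":(588,167),"yellow":(647,142)}
for k,(x,y) in ex.items():
  for nm,X in(("cap",(x,y,84)),("tab",(x+20,y+50,10))):
    u={}
    for n in C:
        q=proj(C[n],X);B=[(np.linalg.norm(b[1]-q),b) for b in blobs(I[n],k,30,110,50)]
        B=[b for b in B if b[0]<14]
        if B:
            b=min(B,key=lambda b:b[0])[1];u[n]=b[1]
    print(k,nm,"plane w",plane(w,u["w"],X[2]).round(1) if "w" in u else None,*[(a+b,tri(C[a],u[a],C[b],u[b]).round(1)) for a,b in("wt","ts","ws") if a in u and b in u])
goto(500,-183,250,np.pi-np.radians(14.8))
E
```

```text
red cap plane w [463.1 213.2  84. ] ('wt', array([464.5, 212.1,  91.8])) ('ts', array([466.9, 212.5,  78. ])) ('ws', array([462.9, 211.9,  73.2]))
red tab plane w [485.2 264.3  10. ] ('wt', array([485.7, 261. ,  25.7])) ('ts', array([487.8, 262.7,  10.2])) ('ws', array([485.7, 263.4,   8.1]))
green cap plane w [523.9 189.9  84. ] ('wt', array([525.3, 189.6,  82.6])) ('ts', array([526.7, 190.4,  79.5])) ('ws', array([524.5, 190. ,  76.9]))
green tab plane w [544.3 240.5  10. ] ('wt', array([546.9, 240.8,   2.3])) ('ts', array([547.5, 238.9,  10.1])) ('ws', array([545.2, 239.4,   7.2]))
blue cap plane w [584.8 168.3  84. ] ('wt', array([588.9, 167.6,  74.3])) ('ts', array([588.8, 167.8,  79.8])) ('ws', array([586.8, 167.3,  77. ]))
blue tab plane w [604.6 217.   10. ] ('wt', array([609. , 217.6,  -4.5])) ('ts', array([606.7, 215.3,   9.6])) ('ws', array([605.6, 215.9,   8. ]))
yellow cap plane w [646.1 142.9  84. ] ('wt', array([648.8, 141.6,  77.8])) ('ts', array([647.6, 141.8,  80.9])) ('ws', array([647.4, 142.4,  81.1]))
yellow tab plane w [664.2 193.6  10. ] ('wt', array([669. , 193.3,  -1.2])) ('ts', array([666.2, 191.8,  10.7])) ('ws', array([665. , 192.5,   8.8]))
shift [-7.680e+01 -3.579e+02  1.000e-01] turn -0.12
```

To row units: -179 mm / 400 = -0.4475, -144 mm / 400 = -0.36, -0.12 rad / 2 = -0.06.

```bash
echo '[-0.02, -0.09, 0, -0.01, 1, -0.04, -0.18, 0, -0.025, 1, -0.06, -0.27, 0, -0.04, 1, -0.08, -0.36, 0, -0.05, 1, -0.1, -0.4475, 0, -0.06, 1]' | python3 steer.py
echo '[0.0075, -0.0925, 0, 0, 1, 0.015, -0.185, 0, 0, 1, -0.005, -0.275, 0, 0, 1, -0.02, -0.375, 0, 0, 1, -0.04, -0.4575, 0, 0, 1]' | python3 steer.py
echo '[0, 0, 0, 0, 1, 0, 0, 0, 0, 1]' | python3 steer.py
python3 - <<'E'
from h import *
c=cam("wrist");p,d=env.read_camera("wrist");cv2.imwrite("pics/w2.png",p[:,:,::-1]);np.save("w2.npy",d);np.savez("w2c.npz",**c)
print(env.state()["eef_pos"],env.state()["tcp_rot"])
for a,u,bb,m in blobs(p,"purple",60):
        P=c["o"]+ray(c,u)*np.median(d[m]); print(a,u,bb,P.round(1))
E
```

```text
t: 1.98
eef_pos: [530.9, -2.7, 250.7]
tcp_rot: [3.141, -0.0, 2.888]
ft_force: [1.1, 1.3, -0.8]
opening: 0.998
grip_force: 0.0
t: 2.4
eef_pos: [500.3, -184.3, 250.9]
tcp_rot: [3.142, 0.0, 2.886]
ft_force: [1.0, 0.3, -0.4]
opening: 1.001
grip_force: 0.0
t: 2.57
eef_pos: [500.8, -183.7, 250.4]
tcp_rot: [3.141, -0.001, 2.884]
ft_force: [0.6, -0.4, 0.8]
opening: 0.999
grip_force: 0.0
[ 500.91555649 -182.74579098  250.45237329] [ 3.14106435e+00 -6.44063172e-04  2.88489576e+00]
1277 [258.4  36.8] [225  27  68  20] [ 365.1 -146.1   39.9]
```

View pics/w2.png

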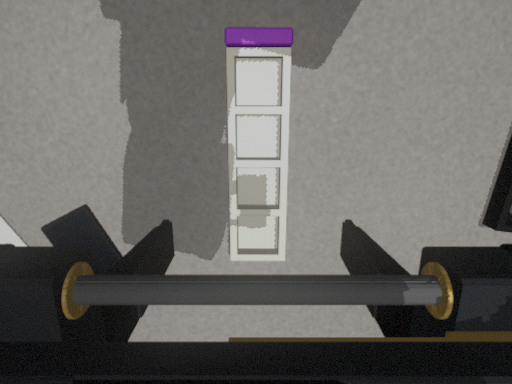

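The test rack is empty. Its purple end is at (258,37), the wall centres are at (258,110), (258.5,163) and (258.5,212), and its near end is at row 261.

Run:
```python
from h import *
c=dict(np.load("w2c.npz"));d=np.load("w2.npy");t=cam("top")
P=[plane(c,u,26) for u in((258.5,110),(259,163),(258.5,212),(258,261))]
print(np.round(P,1)); print(np.linalg.norm(np.diff(P,axis=0),axis=1).round(1))
for u in((258,110),(258,163),(258,212),(284,90),(258,85),(258,137),(258,185),(258,235)): print(u,(c["o"]+ray(c,u)*d[u[1],u[0]]).round(1))
# height from two views: near-end corners, top box vs wrist
for X in((637.8,-182.5,26),(620.5,-251,26)): print("top px",proj(t,X).round(1))
tp=[proj(t,X) for X in((637.8,-182.5,26),(620.5,-251,26))]
for a in tp: print("wrist proj",proj(c,plane(t,a,26)).round(1))
print("near-end corners tri",tri(c,(286.5,261),t,tp[0]).round(1),tri(c,(230,261),t,tp[1]).round(1))
goto(647,142,140,np.pi-np.radians(21.6))
```

```text
[[ 439.4 -165.4   26. ]
 [ 500.8 -180.8   26. ]
 [ 562.3 -197.6   26. ]
 [ 629.5 -215.9   26. ]]
[63.3 63.8 69.6]
(258, 110) [ 439.2 -165.9   25.2]
(258, 163) [ 500.6 -182.    25.3]
(258, 212) [ 562.  -198.2   26.6]
(284, 90) [ 425.1 -131.2   27.7]
(258, 85) [ 411.4 -158.5    5.3]
(258, 137) [ 472.  -174.4    6. ]
(258, 185) [ 533.  -190.5    4.9]
(258, 235) [ 601.5 -208.5    5.9]
top px [307.2 160.1]
top px [330.1 165.8]
wrist proj [283.7 260.7]
wrist proj [231.  261.2]
near-end corners tri [ 635.5 -180.    33.9] [ 620.9 -252.    23.9]
shift [-58.9 351.1 110.6] turn 0.12
```

To row units: 180 mm / 400 = 0.45, 144 mm / 400 = 0.36.

```bash
echo '[-0.015, 0.09, 0.025, 0, 1, -0.03, 0.18, 0.05, 0, 1, -0.045, 0.27, 0.075, 0, 1, -0.06, 0.36, 0.1, 0, 1, -0.075, 0.45, 0.125, 0, 1]' | python3 steer.py
echo '[-0.015, 0.09, 0.025, 0.015, 1, -0.03, 0.18, 0.05, 0.03, 1, -0.045, 0.27, 0.075, 0.045, 1, -0.06, 0.35, 0.1, 0.06, 1, -0.0725, 0.4275, 0.125, 0.06, 1]' | python3 steer.py
echo '[0, 0, 0, 0, 1, 0, 0, 0, 0, 1]' | python3 steer.py
python3 - <<'E'
from h import *
goto(647,142,57,np.pi-np.radians(21.6))
E
```

```text
t: 3.03
eef_pos: [575.8, -13.2, 200.4]
tcp_rot: [3.141, -0.0, 2.887]
ft_force: [0.3, -0.6, 0.7]
opening: 0.997
grip_force: 0.0
t: 3.45
eef_pos: [646.8, 145.3, 150.3]
tcp_rot: [3.141, -0.0, 2.766]
ft_force: [-0.7, -0.7, 0.9]
opening: 0.998
grip_force: 0.0
t: 3.62
eef_pos: [646.2, 144.4, 149.7]
tcp_rot: [-3.141, -0.002, 2.77]
ft_force: [0.6, 0.4, 0.5]
opening: 0.998
grip_force: 0.0
shift [-1.8 -1.8 92.7] turn 0.005
```

To row units: 93 mm / 400 = 0.2325, 85 mm / 400 = 0.2125.

```bash
echo '[-0.005, -0.005, 0.0875, 0, 1, -0.005, -0.005, 0.1625, 0, 1, -0.005, -0.005, 0.2125, 0, 1, -0.005, -0.005, 0.2325, 0, 1, -0.005, -0.005, 0.2325, 0, 1]' | python3 steer.py
echo '[0, 0, 0, 0, 0, 0, 0, 0, 0, 0, 0, 0, 0, 0, 0, 0, 0, 0, 0, 0, 0, 0, 0, 0, 0]' | python3 steer.py
python3 - <<'E'
from h import *
c=cam("wrist");p,d=env.read_camera("wrist");cv2.imwrite("pics/w3.png",p[:,:,::-1])
print(env.state()["opening"]*95,env.state()["grip_force"])
E
```

```text
t: 4.03
eef_pos: [647.3, 138.1, 56.6]
tcp_rot: [-3.14, -0.002, 2.765]
ft_force: [-0.0, -0.8, 0.0]
opening: 1.001
grip_force: 0.0
t: 4.45
eef_pos: [648.8, 138.2, 58.5]
tcp_rot: [3.141, 0.001, 2.765]
ft_force: [-0.0, -0.4, 0.6]
opening: 0.705
grip_force: 0.0
62.92980111702146 0.0
```

View pics/w3.png

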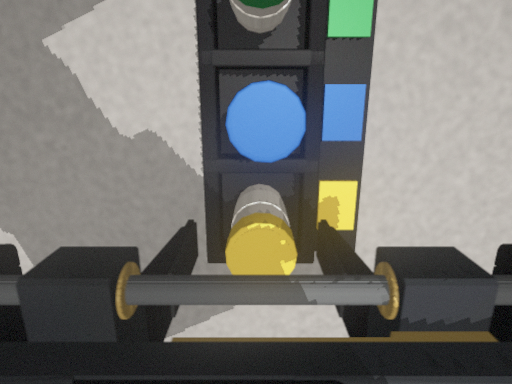

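The yellow cap is centred between the closing fingers at (261,252). I'll keep closing.

```bash
echo '[0, 0, 0, 0, 0, 0, 0, 0, 0, 0, 0, 0, 0, 0, 0, 0, 0, 0, 0, 0, 0, 0, 0, 0, 0]' | python3 steer.py
echo '[0, 0, 0, 0, 0, 0, 0, 0, 0, 0, 0, 0, 0, 0, 0, 0, 0, 0, 0, 0]' | python3 steer.py
```

```text
t: 4.92
eef_pos: [648.5, 138.1, 57.6]
tcp_rot: [3.142, -0.0, 2.765]
ft_force: [0.4, 0.4, 0.0]
opening: 0.37
grip_force: 30.0
t: 5.25
eef_pos: [648.5, 138.1, 57.6]
tcp_rot: [3.142, -0.0, 2.765]
ft_force: [0.2, -0.5, -0.7]
opening: 0.37
grip_force: 30.0
```

To row units: -100 mm / 400 = -0.25, -90 mm / 400 = -0.225.

```bash
echo '[0, 0, -0.05, 0, 0, 0, 0, -0.1125, 0, 0, 0, 0, -0.175, 0, 0, 0, 0, -0.225, 0, 0, 0, 0, -0.25, 0, 0]' | python3 steer.py
python3 - <<'E'
from h import *
s=env.state();print(s["eef_pos"],s["opening"])
goto(408.3,-156.8,158,2.882)
E
```

```text
t: 5.67
eef_pos: [649.3, 138.2, 160.3]
tcp_rot: [3.14, 0.003, 2.765]
ft_force: [-0.4, 0.3, -0.6]
opening: 0.369
grip_force: 30.0
[649.26686419 138.20981214 160.32948124] 0.3693107890551288
shift [ 115.5 -363.     1.4] turn -0.117
```

To row units: -133 mm / 400 = -0.3325, -102 mm / 400 = -0.255.

```bash
echo '[0.0125, -0.0375, 0, 0, 0, 0.0325, -0.1, 0, 0, 0, 0.055, -0.175, 0, 0, 0, 0.08, -0.255, 0, 0, 0, 0.105, -0.3325, 0, 0, 0]' | python3 steer.py
echo '[0.025, -0.0775, 0, 0, 0, 0.05, -0.1575, 0, 0, 0, 0.075, -0.235, 0, 0, 0, 0.1, -0.315, 0, 0, 0, 0.125, -0.3925, 0, 0, 0]' | python3 steer.py
echo '[0.0225, -0.0675, 0, -0.015, 0, 0.04, -0.125, 0, -0.03, 0, 0.0525, -0.1625, 0, -0.045, 0, 0.0588, -0.1825, 0, -0.0585, 0, 0.0588, -0.1825, 0, -0.0585, 0]' | python3 steer.py
echo '[0, 0, 0, 0, 0, 0, 0, 0, 0, 0]' | python3 steer.py
python3 - <<'E'
from h import *
s=env.state();print(s["eef_pos"],s["opening"])
goto(408.3,-156.8,57,2.882)
E
```

```text
t: 6.08
eef_pos: [559.2, 29.1, 157.0]
tcp_rot: [-3.141, -0.001, 2.765]
ft_force: [0.9, -0.7, -0.8]
opening: 0.37
grip_force: 30.0
t: 6.5
eef_pos: [454.9, -98.6, 157.3]
tcp_rot: [3.142, -0.0, 2.765]
ft_force: [0.2, -0.2, -0.8]
opening: 0.372
grip_force: 30.0
t: 6.92
eef_pos: [406.6, -157.9, 157.3]
tcp_rot: [3.141, -0.001, 2.881]
ft_force: [-0.1, -0.5, -0.5]
opening: 0.373
grip_force: 30.0
t: 7.08
eef_pos: [407.8, -156.6, 157.4]
tcp_rot: [3.141, -0.0, 2.881]
ft_force: [-0.0, 0.6, -1.3]
opening: 0.373
grip_force: 30.0
[ 407.83513594 -156.57053242  157.43859745] 0.37256628551662857
shift [-5.000e-01 -1.000e-01  1.004e+02] turn -0.001
```

To row units: 99 mm / 400 = 0.2475, 94 mm / 400 = 0.235.

```bash
echo '[-0.005, 0, 0.075, 0, 0, -0.005, 0, 0.15, 0, 0, -0.005, 0, 0.2125, 0, 0, -0.005, 0, 0.235, 0, 0, -0.005, 0, 0.2475, 0, 0]' | python3 steer.py
echo '[0, 0, 0.0013, 0, 0, 0, 0, 0.0013, 0, 0]' | python3 steer.py
python3 - <<'E'
from h import *
c=cam("wrist");p,d=env.read_camera("wrist");cv2.imwrite("pics/w4.png",p[:,:,::-1])
print(env.state()["eef_pos"])
E
```

```text
t: 7.5
eef_pos: [409.4, -156.7, 57.4]
tcp_rot: [3.141, -0.002, 2.882]
ft_force: [-1.1, 1.9, 11.9]
opening: 0.369
grip_force: 30.0
t: 7.67
eef_pos: [410.0, -157.4, 58.7]
tcp_rot: [-3.142, 0.001, 2.882]
ft_force: [-0.1, -1.3, -0.3]
opening: 0.373
grip_force: 30.0
[ 410.08950563 -157.47489615   58.89533288]
```

View pics/w4.png

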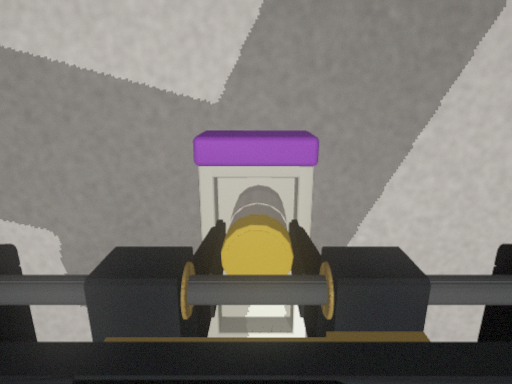

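Yellow stands inside the compartment next to the purple block, with its cap at (258,245). I'll release it and go back for blue.

To row units: 1 mm / 400 = 0.0025.

```bash
echo '[0, 0, 0.0025, 0, 0, 0, 0, 0.0025, 0, 0.6, 0, 0, 0.0025, 0, 0.6, 0, 0, 0.0025, 0, 0.7, 0, 0, 0.0025, 0, 0.7]' | python3 steer.py
echo '[0, 0, 0, 0, 0.7, 0, 0, -0.05, 0, 0.7, 0, 0, -0.125, 0, 0.7, 0, 0, -0.2, 0, 0.7, 0, 0, -0.25, 0, 0.7]' | python3 steer.py
python3 - <<'E'
from h import *
s=env.state();print(s["eef_pos"],s["opening"])
goto(587,167.5,158,2.765)
E
```

```text
t: 8.13
eef_pos: [409.6, -157.5, 57.3]
tcp_rot: [-3.142, 0.0, 2.882]
ft_force: [0.6, -1.4, -0.8]
opening: 0.599
grip_force: 0.0
t: 8.55
eef_pos: [409.7, -157.6, 159.3]
tcp_rot: [-3.141, 0.001, 2.882]
ft_force: [0.4, -0.6, 0.2]
opening: 0.698
grip_force: 0.0
[ 409.72585714 -157.55885795  159.3315891 ] 0.6981071044324147
shift [-87.8 359.7   1.4] turn 0.117
```

To row units: 180 mm / 400 = 0.45, 144 mm / 400 = 0.36.

```bash
echo '[-0.02, 0.085, 0, 0, 0.8, -0.0425, 0.175, 0, 0, 0.8, -0.065, 0.2675, 0, 0, 0.8, -0.0875, 0.36, 0, 0, 0.8, -0.11, 0.45, 0, 0, 0.8]' | python3 steer.py
echo '[-0.0225, 0.0925, 0, 0.015, 0.8, -0.045, 0.185, 0, 0.03, 0.8, -0.0675, 0.275, 0, 0.045, 0.8, -0.09, 0.3675, 0, 0.0585, 0.8, -0.11, 0.45, 0, 0.0585, 0.8]' | python3 steer.py
echo '[0, 0, 0, 0, 0.8, 0, 0, 0, 0, 0.8, 0, 0, 0, 0, 0.8]' | python3 steer.py
python3 - <<'E'
from h import *
p,d=env.read_camera("wrist");c=cam("wrist")
s=env.state();print(s["eef_pos"],s["tcp_rot"])
for a,u,bb,m in blobs(p,"blue",100): print(a,(c["o"]+ray(c,u)*np.median(d[m])).round(1))
goto(587,167.5,57,2.765)
E
```

```text
t: 8.97
eef_pos: [498.8, 7.0, 157.3]
tcp_rot: [3.141, 0.0, 2.882]
ft_force: [0.8, -1.0, 1.1]
opening: 0.801
grip_force: 0.0
t: 9.38
eef_pos: [587.7, 170.1, 157.0]
tcp_rot: [3.141, -0.0, 2.764]
ft_force: [0.3, -1.0, -1.1]
opening: 0.798
grip_force: 0.0
t: 9.63
eef_pos: [586.5, 167.6, 156.7]
tcp_rot: [-3.141, -0.001, 2.765]
ft_force: [0.6, -0.6, 0.0]
opening: 0.799
grip_force: 0.0
[586.51296877 167.16363086 156.94587588] [-3.14115191e+00 -6.78530797e-04  2.76439723e+00]
942 [605.2 215.2  10.1]
1626 [586.  166.5  83.9]
shift [-0.4  0.5 99.9] turn -0.001
```

Aligned. Next: grasp blue and lift it.

To row units: 100 mm / 400 = 0.25, 90 mm / 400 = 0.225.

```bash
echo '[0, 0, 0.0875, 0, 0.8, 0, 0, 0.1625, 0, 0.8, 0, 0, 0.225, 0, 0.8, 0, 0, 0.25, 0, 0.8, 0, 0, 0.25, 0, 0]' | python3 steer.py
echo '[0, 0, 0, 0, 0, 0, 0, 0, 0, 0, 0, 0, 0, 0, 0, 0, 0, 0, 0, 0, 0, 0, 0, 0, 0]' | python3 steer.py
echo '[0, 0, 0, 0, 0, 0, 0, 0, 0, 0, 0, 0, 0, 0, 0, 0, 0, 0, 0, 0]' | python3 steer.py
python3 - <<'E'
from h import *
s=env.state();print(s["eef_pos"],s["opening"])
goto(470.1,-173.3,158,2.882)
E
```

```text
t: 10.1
eef_pos: [585.9, 166.8, 55.4]
tcp_rot: [-3.14, -0.003, 2.764]
ft_force: [-0.8, 0.4, -0.2]
opening: 0.768
grip_force: 0.0
t: 10.52
eef_pos: [587.4, 168.0, 58.1]
tcp_rot: [3.141, 0.001, 2.765]
ft_force: [-0.5, -0.5, 0.0]
opening: 0.44
grip_force: 0.0
t: 10.85
eef_pos: [587.4, 167.9, 57.7]
tcp_rot: [3.141, 0.001, 2.765]
ft_force: [-0.2, -0.8, 5.7]
opening: 0.372
grip_force: 30.0
[587.35219246 167.91312467  57.68089303] 0.3724895122138205
shift [ -16.6 -360.4 -100.5] turn -0.117
```

To row units: -100 mm / 400 = -0.25, -90 mm / 400 = -0.225.

```bash
echo '[0, 0, -0.05, 0, 0, 0, 0, -0.1125, 0, 0, 0, 0, -0.175, 0, 0, 0, 0, -0.225, 0, 0, 0, 0, -0.25, 0, 0]' | python3 steer.py
echo '[-0.0025, -0.0425, 0, 0, 0, -0.005, -0.12, 0, 0, 0, -0.01, -0.2, 0, 0, 0, -0.0125, -0.28, 0, 0, 0, -0.0175, -0.3575, 0, 0, 0]' | python3 steer.py
echo '[-0.0025, -0.0775, 0, 0, 0, -0.0075, -0.155, 0, 0, 0, -0.01, -0.23, 0, 0, 0, -0.015, -0.3075, 0, 0, 0, -0.0175, -0.375, 0, 0, 0]' | python3 steer.py
echo '[-0.0025, -0.0625, 0, -0.015, 0, -0.005, -0.1125, 0, -0.03, 0, -0.0075, -0.15, 0, -0.045, 0, -0.0075, -0.1675, 0, -0.0585, 0, -0.0075, -0.1675, 0, -0.0585, 0]' | python3 steer.py
echo '[0, 0, 0, 0, 0, 0, 0, 0, 0, 0, 0, 0, 0, 0, 0]' | python3 steer.py
python3 - <<'E'
from h import *
s=env.state();print(s["eef_pos"],s["opening"])
goto(470.1,-173.3,57.5,2.882)
E
```

```text
t: 11.27
eef_pos: [587.6, 168.0, 159.5]
tcp_rot: [3.14, 0.002, 2.765]
ft_force: [-0.5, -0.2, 0.3]
opening: 0.375
grip_force: 30.0
t: 11.68
eef_pos: [539.8, 31.3, 156.4]
tcp_rot: [-3.141, -0.001, 2.765]
ft_force: [1.5, -0.4, -0.0]
opening: 0.372
grip_force: 30.0
t: 12.1
eef_pos: [491.3, -111.2, 156.6]
tcp_rot: [-3.142, -0.001, 2.765]
ft_force: [1.0, 0.5, -0.6]
opening: 0.372
grip_force: 30.0
t: 12.52
eef_pos: [469.8, -174.2, 156.5]
tcp_rot: [3.141, -0.001, 2.881]
ft_force: [-0.4, 0.2, -0.9]
opening: 0.372
grip_force: 30.0
t: 12.77
eef_pos: [470.5, -172.5, 156.9]
tcp_rot: [3.141, -0.0, 2.882]
ft_force: [-0.8, 0.1, -0.6]
opening: 0.372
grip_force: 30.0
[ 470.54618422 -172.47005031  156.94883886] 0.3722913165088622
shift [ 0.2 -0.9 99.4] turn 0.0
```

To row units: 98 mm / 400 = 0.245, 94 mm / 400 = 0.235.

```bash
echo '[0, -0.0025, 0.075, 0, 0, 0, -0.0025, 0.15, 0, 0, 0, -0.0025, 0.2125, 0, 0, 0, -0.0025, 0.235, 0, 0, 0, -0.0025, 0.245, 0, 0]' | python3 steer.py
echo '[0, 0, 0.0013, 0, 0, 0, 0, 0.0025, 0, 0, 0, 0, 0.0025, 0, 0]' | python3 steer.py
python3 - <<'E'
from h import *
c=cam("wrist");p,d=env.read_camera("wrist");cv2.imwrite("pics/w5.png",p[:,:,::-1])
print(env.state()["eef_pos"])
E
```

```text
t: 13.18
eef_pos: [469.8, -173.4, 57.8]
tcp_rot: [3.141, -0.003, 2.882]
ft_force: [-0.6, 0.1, -0.8]
opening: 0.371
grip_force: 30.0
t: 13.43
eef_pos: [470.7, -174.2, 59.2]
tcp_rot: [-3.141, 0.002, 2.882]
ft_force: [0.2, 0.5, -0.4]
opening: 0.373
grip_force: 30.0
[ 470.66389483 -174.26840724   59.18139391]
```

View pics/w5.png

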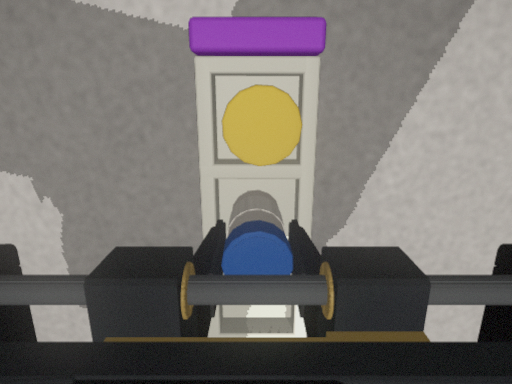

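Yellow stands upright in the first compartment (262,125), and blue is in the second (258,250). I'll lower about 1.5 mm more, release, and return for green.

To row units: 1.5 mm / 400 = 0.0038.

```bash
echo '[0, 0, 0.0038, 0, 0, 0, 0, 0.0038, 0, 0.6, 0, 0, 0.0038, 0, 0.6, 0, 0, 0.0038, 0, 0.7, 0, 0, 0.0038, 0, 0.7]' | python3 steer.py
echo '[0, 0, 0, 0, 0.7, 0, 0, -0.05, 0, 0.7, 0, 0, -0.125, 0, 0.7, 0, 0, -0.2, 0, 0.7, 0, 0, -0.2525, 0, 0.7]' | python3 steer.py
python3 - <<'E'
from h import *
s=env.state();print(s["eef_pos"],s["opening"])
goto(526,190,158,2.765)
E
```

```text
t: 13.9
eef_pos: [470.1, -174.0, 56.7]
tcp_rot: [3.141, 0.0, 2.882]
ft_force: [0.3, 0.6, 1.0]
opening: 0.596
grip_force: 0.0
t: 14.32
eef_pos: [470.4, -174.2, 159.7]
tcp_rot: [-3.141, 0.001, 2.882]
ft_force: [0.2, 1.1, 0.5]
opening: 0.701
grip_force: 0.0
[ 470.3519264  -174.1755448   159.74252514] 0.700618294988393
shift [ 39.8 366.3   1.6] turn 0.117
```

To row units: 182 mm / 400 = 0.455, 145 mm / 400 = 0.3625.

```bash
echo '[0.01, 0.085, 0, 0, 0.8, 0.02, 0.1775, 0, 0, 0.8, 0.03, 0.27, 0, 0, 0.8, 0.04, 0.3625, 0, 0, 0.8, 0.05, 0.455, 0, 0, 0.8]' | python3 steer.py
echo '[0.01, 0.0925, 0, 0.015, 0.8, 0.02, 0.185, 0, 0.03, 0.8, 0.03, 0.2775, 0, 0.045, 0.8, 0.04, 0.37, 0, 0.0585, 0.8, 0.05, 0.46, 0, 0.0585, 0.8]' | python3 steer.py
echo '[0, 0, 0, 0, 0.8, 0, 0, 0, 0, 0.8, 0, 0, 0, 0, 0.8]' | python3 steer.py
python3 - <<'E'
from h import *
p,d=env.read_camera("wrist");c=cam("wrist")
s=env.state();print(s["eef_pos"],s["tcp_rot"])
for a,u,bb,m in blobs(p,"green",100,110,50): print(a,(c["o"]+ray(c,u)*np.median(d[m])).round(1))
goto(526,190,57,2.765)
E
```

```text
t: 14.73
eef_pos: [497.4, 8.6, 157.7]
tcp_rot: [3.141, 0.0, 2.881]
ft_force: [0.9, -0.4, -0.5]
opening: 0.799
grip_force: 0.0
t: 15.15
eef_pos: [525.3, 192.0, 157.6]
tcp_rot: [3.142, -0.0, 2.763]
ft_force: [0.8, -0.9, 0.1]
opening: 0.803
grip_force: 0.0
t: 15.4
eef_pos: [525.2, 189.7, 157.4]
tcp_rot: [-3.141, -0.001, 2.765]
ft_force: [-1.1, -0.8, 0.3]
opening: 0.798
grip_force: 0.0
[525.24130545 189.16930357 157.48959682] [-3.14121378e+00 -4.60300653e-04  2.76439587e+00]
895 [546.5 238.3  10. ]
1562 [524.7 188.7  84. ]
shift [ -0.4   1.1 100.5] turn -0.001
```

To row units: 100 mm / 400 = 0.25, 90 mm / 400 = 0.225.

```bash
echo '[0, 0, 0.0875, 0, 0.8, 0, 0, 0.1625, 0, 0.8, 0, 0, 0.225, 0, 0.8, 0, 0, 0.25, 0, 0.8, 0, 0, 0.25, 0, 0]' | python3 steer.py
echo '[0, 0, 0, 0, 0, 0, 0, 0, 0, 0, 0, 0, 0, 0, 0, 0, 0, 0, 0, 0, 0, 0, 0, 0, 0]' | python3 steer.py
echo '[0, 0, 0, 0, 0, 0, 0, 0, 0, 0, 0, 0, 0, 0, 0, 0, 0, 0, 0, 0]' | python3 steer.py
echo '[0, 0, -0.05, 0, 0, 0, 0, -0.1125, 0, 0, 0, 0, -0.175, 0, 0, 0, 0, -0.225, 0, 0, 0, 0, -0.25, 0, 0]' | python3 steer.py
python3 - <<'E'
from h import *
s=env.state();print(s["eef_pos"],s["opening"])
goto(531.9,-189.8,158,2.882)
E
```

```text
t: 15.87
eef_pos: [524.7, 188.6, 55.9]
tcp_rot: [-3.14, -0.003, 2.763]
ft_force: [0.4, -0.1, 0.5]
opening: 0.769
grip_force: 0.0
t: 16.28
eef_pos: [525.8, 190.0, 58.5]
tcp_rot: [3.141, 0.001, 2.765]
ft_force: [0.6, -0.3, -0.2]
opening: 0.436
grip_force: 0.0
t: 16.62
eef_pos: [525.8, 190.0, 58.2]
tcp_rot: [3.141, 0.001, 2.765]
ft_force: [-0.6, -2.2, 6.1]
opening: 0.373
grip_force: 30.0
t: 17.03
eef_pos: [526.0, 190.1, 159.9]
tcp_rot: [3.14, 0.002, 2.765]
ft_force: [0.2, 0.0, -0.8]
opening: 0.37
grip_force: 30.0
[526.04504164 190.12234596 159.90583498] 0.37014462183178903
shift [-145.2 -351.1    1.7] turn -0.117
```

To row units: -135 mm / 400 = -0.3375, -105 mm / 400 = -0.2625.

```bash
echo '[-0.0175, -0.04, 0, 0, 0, -0.045, -0.11, 0, 0, 0, -0.0775, -0.1875, 0, 0, 0, -0.1075, -0.2625, 0, 0, 0, -0.14, -0.3375, 0, 0, 0]' | python3 steer.py
echo '[-0.03, -0.075, 0, 0, 0, -0.0625, -0.15, 0, 0, 0, -0.0925, -0.225, 0, 0, 0, -0.1225, -0.3, 0, 0, 0, -0.1525, -0.37, 0, 0, 0]' | python3 steer.py
echo '[-0.0275, -0.065, 0, -0.015, 0, -0.0475, -0.115, 0, -0.03, 0, -0.065, -0.1525, 0, -0.045, 0, -0.07, -0.1675, 0, -0.0585, 0, -0.07, -0.1675, 0, -0.0585, 0]' | python3 steer.py
echo '[0, 0, 0, 0, 0, 0, 0, 0, 0, 0, 0, 0, 0, 0, 0]' | python3 steer.py
python3 - <<'E'
from h import *
s=env.state();print(s["eef_pos"],s["opening"])
goto(531.9,-189.8,57.5,2.882)
E
```

```text
t: 17.45
eef_pos: [527.3, 42.5, 157.0]
tcp_rot: [-3.141, -0.001, 2.765]
ft_force: [1.2, 0.4, -0.8]
opening: 0.369
grip_force: 30.0
t: 17.87
eef_pos: [529.6, -117.9, 157.0]
tcp_rot: [3.142, -0.001, 2.765]
ft_force: [0.6, 0.9, -0.3]
opening: 0.37
grip_force: 30.0
t: 18.28
eef_pos: [531.2, -190.3, 156.8]
tcp_rot: [3.141, -0.001, 2.881]
ft_force: [-0.2, 0.1, -1.4]
opening: 0.374
grip_force: 30.0
t: 18.53
eef_pos: [531.5, -188.1, 157.5]
tcp_rot: [3.141, -0.0, 2.882]
ft_force: [0.4, 0.2, -0.5]
opening: 0.373
grip_force: 30.0
[ 531.51277067 -188.11737995  157.4729282 ] 0.3730714446188941
shift [ -0.8  -1.6 100. ] turn -0.0
```

To row units: 99 mm / 400 = 0.2475, 94 mm / 400 = 0.235.

```bash
echo '[-0.0025, -0.0025, 0.075, 0, 0, -0.0025, -0.0025, 0.15, 0, 0, -0.0025, -0.0025, 0.2125, 0, 0, -0.0025, -0.0025, 0.235, 0, 0, -0.0025, -0.0025, 0.2475, 0, 0]' | python3 steer.py
echo '[0, 0, 0.0013, 0, 0, 0, 0, 0.0025, 0, 0, 0, 0, 0.0025, 0, 0]' | python3 steer.py
python3 - <<'E'
from h import *
c=cam("wrist");p,d=env.read_camera("wrist");cv2.imwrite("pics/w6.png",p[:,:,::-1])
print(env.state()["eef_pos"])
E
```

```text
t: 18.95
eef_pos: [532.1, -189.6, 57.8]
tcp_rot: [3.141, -0.002, 2.882]
ft_force: [-6.2, -4.4, 39.4]
opening: 0.37
grip_force: 30.0
t: 19.2
eef_pos: [532.7, -190.1, 58.5]
tcp_rot: [-3.141, 0.001, 2.882]
ft_force: [-0.6, 0.5, -0.6]
opening: 0.375
grip_force: 30.0
[ 532.6656873  -190.09950812   58.46000791]
```

View pics/w6.png

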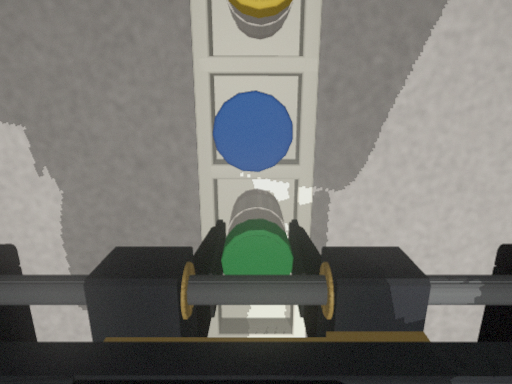

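Green is in the third compartment (258,250), and blue stands upright in the second (253,131). I'll release and fetch red, lowering the last pot more gently after the 39 N touchdown.

To row units: 0.5 mm / 400 = 0.0013.

```bash
echo '[0, 0, 0.0013, 0, 0, 0, 0, 0.0013, 0, 0.6, 0, 0, 0.0013, 0, 0.6, 0, 0, 0.0013, 0, 0.7, 0, 0, 0.0013, 0, 0.7]' | python3 steer.py
echo '[0, 0, 0, 0, 0.7, 0, 0, -0.05, 0, 0.7, 0, 0, -0.125, 0, 0.7, 0, 0, -0.2, 0, 0.7, 0, 0, -0.25, 0, 0.7]' | python3 steer.py
python3 - <<'E'
from h import *
s=env.state();print(s["eef_pos"],s["opening"])
goto(465,212.5,158,2.765)
E
```

```text
t: 19.67
eef_pos: [532.2, -190.1, 57.1]
tcp_rot: [3.141, -0.0, 2.882]
ft_force: [0.8, 0.4, -0.5]
opening: 0.595
grip_force: 0.0
t: 20.08
eef_pos: [532.6, -190.3, 159.5]
tcp_rot: [-3.141, 0.002, 2.882]
ft_force: [-0.2, -0.2, 0.4]
opening: 0.699
grip_force: 0.0
[ 532.60566264 -190.27058802  159.46648809] 0.6987707037842175
shift [168.8 371.9   1.1] turn 0.117
```

To row units: 164 mm / 400 = 0.41, 131 mm / 400 = 0.3275.

```bash
echo '[0.035, 0.0775, 0, 0, 0.8, 0.0725, 0.16, 0, 0, 0.8, 0.11, 0.2425, 0, 0, 0.8, 0.1475, 0.3275, 0, 0, 0.8, 0.185, 0.41, 0, 0, 0.8]' | python3 steer.py
echo '[0.0375, 0.0825, 0, 0.015, 0.8, 0.075, 0.1675, 0, 0.03, 0.8, 0.115, 0.2525, 0, 0.045, 0.8, 0.1525, 0.335, 0, 0.0585, 0.8, 0.19, 0.42, 0, 0.0585, 0.8]' | python3 steer.py
python3 - <<'E'
from h import *
goto(465,212.5,157,2.765)
E
```

```text
t: 20.5
eef_pos: [502.3, -11.1, 157.2]
tcp_rot: [3.141, 0.0, 2.881]
ft_force: [1.0, -0.1, 0.1]
opening: 0.798
grip_force: 0.0
t: 20.92
eef_pos: [471.9, 170.9, 157.2]
tcp_rot: [3.142, -0.0, 2.763]
ft_force: [0.5, 0.1, -0.3]
opening: 0.798
grip_force: 0.0
shift [21.8 36.1  0.2] turn -0.002
```

To row units: 38 mm / 400 = 0.095, 26 mm / 400 = 0.065.

```bash
echo '[0.0375, 0.065, 0, 0, 0.8, 0.055, 0.095, 0, 0, 0.8, 0.055, 0.095, 0, 0, 0.8, 0.055, 0.095, 0, 0, 0.8]' | python3 steer.py
python3 - <<'E'
from h import *
p,d=env.read_camera("wrist");c=cam("wrist")
s=env.state();print(s["eef_pos"],s["tcp_rot"])
for a,u,bb,m in blobs(p,"red",100,110,50): print(a,(c["o"]+ray(c,u)*np.median(d[m])).round(1))
goto(465,212.5,57,2.765)
E
```

```text
t: 21.25
eef_pos: [465.8, 213.1, 157.0]
tcp_rot: [-3.141, -0.0, 2.767]
ft_force: [0.3, 0.1, 0.1]
opening: 0.801
grip_force: 0.0
[466.04649441 212.36127031 157.04896732] [-3.14137549e+00 -8.76138390e-05  2.76535816e+00]
988 [486.9 262.2   9.8]
1743 [463.8 212.1  83.6]
shift [  1.   -0.2 100. ] turn 0.0
```

To row units: 99 mm / 400 = 0.2475, 90 mm / 400 = 0.225.

```bash
echo '[0.0025, 0, 0.0875, 0, 0.8, 0.0025, 0, 0.1625, 0, 0.8, 0.0025, 0, 0.225, 0, 0.8, 0.0025, 0, 0.2475, 0, 0.8, 0.0025, 0, 0.2475, 0, 0]' | python3 steer.py
echo '[0, 0, 0, 0, 0, 0, 0, 0, 0, 0, 0, 0, 0, 0, 0, 0, 0, 0, 0, 0, 0, 0, 0, 0, 0]' | python3 steer.py
echo '[0, 0, 0, 0, 0, 0, 0, 0, 0, 0, 0, 0, 0, 0, 0, 0, 0, 0, 0, 0]' | python3 steer.py
echo '[0, 0, -0.05, 0, 0, 0, 0, -0.1125, 0, 0, 0, 0, -0.175, 0, 0, 0, 0, -0.225, 0, 0, 0, 0, -0.25, 0, 0]' | python3 steer.py
python3 - <<'E'
from h import *
s=env.state();print(s["eef_pos"],s["opening"])
goto(593.7,-206.3,158,2.882)
E
```

```text
t: 21.72
eef_pos: [464.7, 211.8, 56.6]
tcp_rot: [-3.139, -0.003, 2.763]
ft_force: [-0.4, -0.7, 0.0]
opening: 0.771
grip_force: 0.0
t: 22.13
eef_pos: [465.5, 213.2, 59.0]
tcp_rot: [3.141, 0.001, 2.765]
ft_force: [-0.5, -0.2, -0.4]
opening: 0.438
grip_force: 0.0
t: 22.47
eef_pos: [465.4, 213.2, 58.6]
tcp_rot: [3.141, 0.001, 2.765]
ft_force: [0.1, -1.1, 6.0]
opening: 0.373
grip_force: 30.0
t: 22.88
eef_pos: [465.7, 213.3, 160.4]
tcp_rot: [3.14, 0.002, 2.765]
ft_force: [-0.1, -0.5, -0.7]
opening: 0.37
grip_force: 30.0
[465.69185016 213.30910765 160.3626516 ] 0.36969127483048847
shift [-273.4 -343.1    2.3] turn -0.117
```

To row units: -123 mm / 400 = -0.3075, -98 mm / 400 = -0.245.

```bash
echo '[-0.03, -0.0375, 0, 0, 0, -0.08, -0.1, 0, 0, 0, -0.135, -0.17, 0, 0, 0, -0.19, -0.2375, 0, 0, 0, -0.245, -0.3075, 0, 0, 0]' | python3 steer.py
echo '[-0.055, -0.07, 0, 0, 0, -0.11, -0.1375, 0, 0, 0, -0.165, -0.2075, 0, 0, 0, -0.22, -0.275, 0, 0, 0, -0.2725, -0.3425, 0, 0, 0]' | python3 steer.py
echo '[-0.05, -0.0625, 0, -0.015, 0, -0.095, -0.12, 0, -0.03, 0, -0.13, -0.165, 0, -0.045, 0, -0.155, -0.1925, 0, -0.0585, 0, -0.165, -0.2075, 0, -0.0585, 0]' | python3 steer.py
echo '[0, 0, 0, 0, 0, 0, 0, 0, 0, 0, 0, 0, 0, 0, 0]' | python3 steer.py
python3 - <<'E'
from h import *
s=env.state();print(s["eef_pos"],s["opening"])
goto(593.7,-206.3,58.5,2.882)
E
```

```text
t: 23.3
eef_pos: [511.0, 61.3, 157.6]
tcp_rot: [-3.141, -0.001, 2.765]
ft_force: [1.4, -0.0, -0.3]
opening: 0.37
grip_force: 30.0
t: 23.72
eef_pos: [562.0, -106.6, 157.4]
tcp_rot: [3.142, -0.001, 2.765]
ft_force: [0.2, 0.1, -0.9]
opening: 0.37
grip_force: 30.0
t: 24.13
eef_pos: [593.0, -208.2, 157.0]
tcp_rot: [3.141, -0.001, 2.881]
ft_force: [0.0, 0.2, -0.2]
opening: 0.369
grip_force: 30.0
t: 24.38
eef_pos: [592.5, -205.2, 157.9]
tcp_rot: [3.141, -0.001, 2.882]
ft_force: [-0.7, 0.3, -0.2]
opening: 0.369
grip_force: 30.0
[ 592.46457956 -205.24519351  157.87759761] 0.369326013758194
shift [-1.5 -0.7 99.4] turn -0.0
```

To row units: 90 mm / 400 = 0.225, 84 mm / 400 = 0.21.

```bash
echo '[-0.0025, 0, 0.0625, 0, 0, -0.0025, 0, 0.125, 0, 0, -0.0025, 0, 0.18, 0, 0, -0.0025, 0, 0.21, 0, 0, -0.0025, 0, 0.225, 0, 0]' | python3 steer.py
echo '[0, 0, 0.0075, 0, 0, 0, 0, 0.015, 0, 0, 0, 0, 0.02, 0, 0, 0, 0, 0.0225, 0, 0, 0, 0, 0.0225, 0, 0]' | python3 steer.py
python3 - <<'E'
from h import *
c=cam("wrist");p,d=env.read_camera("wrist");cv2.imwrite("pics/w7.png",p[:,:,::-1])
print(env.state()["eef_pos"])
E
```

```text
t: 24.8
eef_pos: [593.2, -205.4, 66.6]
tcp_rot: [3.141, -0.002, 2.882]
ft_force: [-0.6, -0.2, -0.1]
opening: 0.372
grip_force: 30.0
t: 25.22
eef_pos: [594.0, -206.6, 59.6]
tcp_rot: [-3.142, 0.001, 2.882]
ft_force: [-0.5, 0.1, -0.1]
opening: 0.374
grip_force: 30.0
[ 593.97985046 -206.68438315   59.64109335]
```

View pics/w7.png

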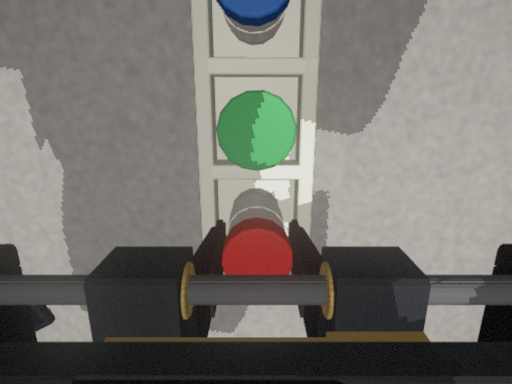

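Red is in the fourth compartment (258,250) and green is upright in the third (256,130). I'll settle red, release, retreat and check.

The rows are not in the units I measure in: shifts go in shares of 0.4 m and turns go in shares of 2 rad. I convert before sending: 1 mm / 400 = 0.0025.

```bash
echo '[0, 0, 0.0025, 0, 0, 0, 0, 0.0025, 0, 0, 0, 0, 0.0025, 0, 0.6, 0, 0, 0.0025, 0, 0.7, 0, 0, 0.0025, 0, 0.7]' | python3 steer.py
echo '[0, 0, 0.0025, 0, 0.7, 0, 0, 0.0025, 0, 0.7, 0, 0, -0.05, 0, 0.7, 0, 0, -0.125, 0, 0.7, 0, 0, -0.2125, 0, 0.7]' | python3 steer.py
echo '[0, 0.05, -0.05, 0, 0.7, 0, 0.125, -0.1, 0, 0.7, 0, 0.2125, -0.15, 0, 0.7, 0, 0.3, -0.2, 0, 0.7, 0, 0.3875, -0.225, 0, 0.7]' | python3 steer.py
echo '[0, 0.0875, 0, 0, 0.7, 0, 0.175, 0, 0, 0.7, 0, 0.2375, 0, 0, 0.7, 0, 0.25, 0, 0, 0.7, 0, 0.25, 0, 0, 0.7]' | python3 steer.py
python3 - <<'E'
from h import *
for n in("top","scene"):
    p,d=env.read_camera(n);c=cam(n);cv2.imwrite(f"pics/{n}9.png",p[:,:,::-1])
    for k in list(H)[:4]:
        for a,u,bb,m in blobs(p,k,30,110,50):
            P=c["o"]+ray(c,u)*np.median(d[m])
            if 60<P[2]<100 and 350<P[0]<700 and abs(P[1])<300: print(n,k,P.round(1))
ims=[cv2.resize(cv2.imread("pics/top9.png")[120:280,130:350],(660,480)),]
cv2.imwrite("pics/c9.png",ims[0]); cv2.imwrite("pics/d9.png",cv2.resize(cv2.imread("pics/scene9.png")[120:300,120:400],(746,480)))
E
```

```text
t: 25.68
eef_pos: [593.7, -206.5, 58.1]
tcp_rot: [3.141, -0.0, 2.882]
ft_force: [-0.4, 0.5, 0.6]
opening: 0.528
grip_force: 0.0
t: 26.1
eef_pos: [593.0, -206.2, 142.5]
tcp_rot: [3.141, -0.004, 2.882]
ft_force: [-0.9, 0.1, 1.3]
opening: 0.695
grip_force: 0.0
t: 26.52
eef_pos: [634.3, -55.4, 235.7]
tcp_rot: [3.141, 0.003, 2.881]
ft_force: [1.0, -0.7, -0.7]
opening: 0.701
grip_force: 0.0
t: 26.93
eef_pos: [659.3, 41.5, 232.8]
tcp_rot: [3.142, -0.0, 2.884]
ft_force: [-0.9, 0.2, 0.2]
opening: 0.698
grip_force: 0.0
top red [ 592.8 -206.5   83.3]
top green [ 532.2 -189.8   84.3]
top blue [ 471.3 -174.3   84.2]
scene red [ 597.2 -204.1   82.4]
scene green [ 537.1 -186.2   84. ]
```

View pics/c9.png

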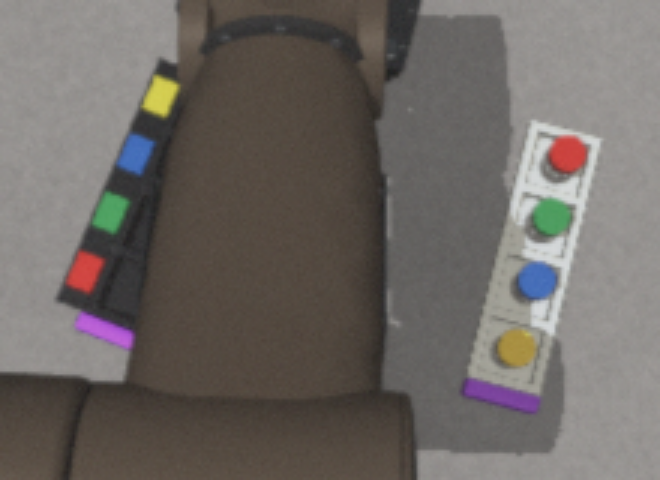

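View pics/d9.png

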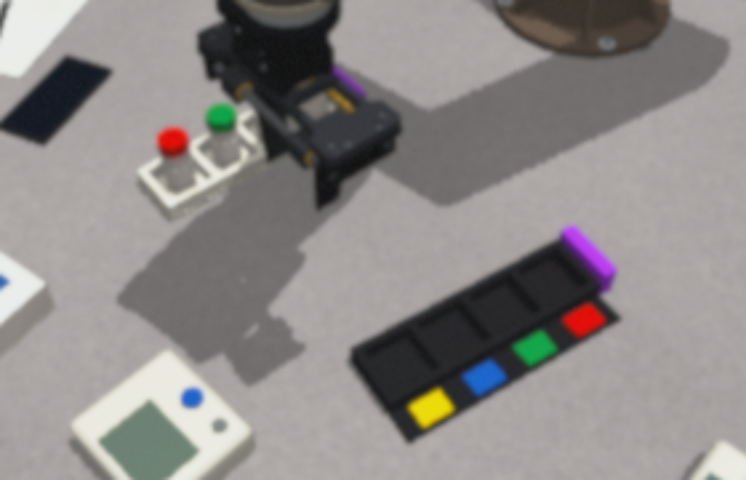

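All four pots stand upright with cap tops at about 84 mm: yellow (516,347), blue (537,281), green (551,217) and red (568,154), counting from the purple end. The carry rack is empty.

```bash
python3 -c "
from cell import env
print(env.job_done())"
```

```text
the job is handed in; nothing more can be done
None
```

The job is handed in: the four pots stand upright in the white test rack in the order yellow, blue, green, red from its purple end, done at about 27 s on the robot's clock, and the thermometer and phone were not touched.

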